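# Clear and ease a lever-lid bin

### The job

Push the polishing pad along the shelf until it is right out from under the bin's lever, without lifting it. Then press the lever down all the way so that the lid stands fully open, hold it there for three seconds so I can check the stock, and ease the lever back up slowly until the lid is shut, without letting it drop or slam. Leave the lid itself and the jar, gauge and brush alone, and pick nothing up.

Things in the scene. Friction and masses are not known exactly. Their poses are not given: they have to be found in the camera images.
- bin: Fixed grey plastic bin: square tub 160 (x) x 180 mm, 160 mm high, under a flat aluminium lid (top at 166 mm). Origin: centre of its underside, on the shelf. Its x axis points from the lever side to the hinge side (away from the robot, give or take its yaw), z up; the lever sticks out of its front (-x). The stock inside needs no handling.
- lever_top (a point): Middle of the top of the lever's black rubber paddle (moves with it): 50 mm long (bin x), 80 mm wide (bin y), 8 mm thick, at the end of a flat steel arm 24 mm wide. At rest it is 195 mm in front of the bin's centre, 89 mm above the shelf, rising 0.25 rad outwards. Fully pressed it has gone straight down 64 mm (shift along bin x under 8 mm), sloping 0.29 rad down outwards. Pressing takes 3 to 8 N.
- bin_lever (a joint): Angle of the lever: 0 at rest (up), 0.54 rad pressed fully down against a stop. It turns about a pivot 80 mm in front of the bin's centre and 55 mm up, 120 mm from the paddle's middle; the paddle's outer edge reaches at most 225 mm in front of the bin's centre. No latch: the weight of the lid drives it back up when it is let go.
- bin_lid (a joint): Angle of the lid: 0 shut, 1.3 rad fully open. A hidden linkage turns it 2.4 times the lever's angle. If the lever is let go, the lid drops and slams at over 3 rad/s; letting the paddle up at 15 to 25 mm/s lowers it gently, at about 0.3 to 0.5 rad/s.
- lid_front (a point): Middle of the lid's front edge (the lid is 172 mm from hinge to front edge, 190 mm wide, 6 mm thick; hinged at the bin's far rim).
- pad_center (a point): Centre, half-way up, of a loose round orange plastic polishing pad: hard disc 120 mm across, 40 mm high, about 0.18 kg, lying flat. It starts with its far part under the lever's paddle, its centre about 245 mm in front of the bin's centre and up to 30 mm to either side, where it stops the lever at about 60 % of its travel.
- jar: Bystander: empty frosted glass jar with a metal twist cap, 70 mm across, 88 mm high, standing; origin at the centre of its underside.
- gauge: Bystander: silver tyre tread gauge lying flat, 140 x 50 x 12 mm, long axis its x; origin on its underside.
- brush: Bystander: black trim brush lying flat, 180 x 36 x 16 mm, long axis its x; origin on its underside.
There are look-alikes about, which are no part of the job. What is meant by the part that bears pad_center is not purple or yellow, and is the smaller of those in its own colour.

How it is judged (in metres and radians):
On the way, in this order (a step that is already met when the one before it is completed fails the run):
1. the pad is out from under the lever ((y of pad_center in the frame of bin above 0.1 m or y of pad_center in the frame of bin below -0.1 m or x of pad_center in the frame of bin below -0.285 m)), for 0.2 s.
2. the lid is held fully open (over 1.1 of 1.3 rad) for two seconds (value of joint bin_lid above 1.1 rad), for 2 s.
3. the lid is shut again (value of joint bin_lid below 0.04 rad), for 0.2 s.
At the end, for the whole second after the job is handed in: The lid is shut (under 0.04 rad) and the pad lies flat and still on the shelf, clear of the lever: its centre more than 100 mm to either side of the bin's centre line or more than 285 mm in front of the bin's centre (value of joint bin_lid below 0.04 rad and (y of pad_center in the frame of bin above 0.1 m or y of pad_center in the frame of bin below -0.1 m or x of pad_center in the frame of bin below -0.285 m) and linear speed of pad below 0.02 m/s and height (world z) of pad_center between 0.01 and 0.03 m and angle between pad_center's own z axis and vertical below 0.1 rad); the robot touches nothing.
It fails at once if the lid drops or slams (falls faster than 2 rad/s) (velocity of joint bin_lid below -2 rad/s).
It fails at once if the robot touches the lid (contact force between any of the fingers, the arm and bin_lid above 1 N).
It fails at once if the pad is lifted or carried (centre 15 mm above where it lay) (height (world z) of pad_center above 0.035 m).
It fails at once if the jar, gauge or brush is shifted more than 20 mm or lifted (distance of any of jar, gauge, brush from where it was at the start of the episode above 0.02 m).
It also fails if it takes over 61 s, if anything falls off the work surface, if the arm or the gripper's body presses on something with over 40 N, if the wrist force passes 120 N, or if a joint passes its speed limit or range.

### The arm

A 6-joint arm with a two-finger parallel gripper is mounted at the origin on the work surface. World frame = base frame: x ahead of the robot, y to its left, z up, the work surface at z = 0. Lengths are in mm, angles in rad, forces in N, time in s.
With the tool pointing down it reaches from about 350 to 950 mm from the base axis. Payload 17.4 kg.
Tool frame: the origin (TCP) lies on the centre line of the jaws, within the pads' length; the fingertips stand 25 mm ahead of it and the grasp point (between the pads) lies 6 mm ahead of it; z points along the fingers, y is the direction in which the jaws open and shut (so a half turn about z gives the same grasp; the last joint's range is limited). The gripper opens to 93 mm and grips with 3 to 60 N. Pads are 15 mm wide; open, the fingers measure 128 mm over their backs; the gripper's body (75 mm by 188 mm) begins 65 mm behind the grasp point.
Start: joints at [-1.36, 0.116, 1.442, -0, 1.584, -0.038], TCP at [166.203, -654.224, 243.646] pointing down, gripper open.
Joint ranges: [-2.83, 2.83], [-0.83, 2.19], [0.07, 2.5], [-1.14, 4.28], [0.01, 3], [-2.97, 2.97]. Speed limits (rad/s): [1.89, 1.89, 2.22, 3.14, 3.14, 3.14].

### API

Orientations are given as a rotation vector (axis times angle).
In Python, from plant import telemetry, eyes, bot gives the robot as it stands.
- The arm moves only by the shell command python3 -m pendant 'ROWS' [FORCE]. ROWS is JSON, a list of rows, each an object of numbers: "hand": the opening, from 0 (shut) to 1 (fully open); "dx", "dy", "dz": the shift along the tool's x, y, z in m; "yaw": the turn about the tool's z in degrees. In form: [{"hand": .., "dx": .., "dy": .., "dz": .., "yaw": ..}, ...]. A call has 1 to 5 rows; each row is the pose to reach, as a shift and turn from the pose commanded when the call began, along the tool's axes at that moment; what a row does not reach only later rows make up. A row lasts 1/8 s, in which the tool goes at most 62.5 mm and 10.7 degrees, less where a joint would pass 70% of its speed; a pose out of reach is approached as far as the arm can. A call with a gripper value outside its range is refused whole. The fingers move at their own pace and stop on an object; FORCE is the grip in N (left out, the last holds). Time passes only in rows, so rows that repeat a pose let the fingers close. It gives the time, the measured TCP pose, the force and the opening at its end, in the units of the state.
- telemetry.state(): the state, without advancing time (a new reading comes with each control period).
- eyes.camera(name): name is "side" or "top" or "wrist"; returns a dict with "pixels" (480x640x3 uint8, red, green, blue), "fx", "fy", "cx", "cy" (pixels), "k1" (the pictures are not rectified: a ray, as slopes to the right and down, at radius r is drawn at 1 + k1 r^2 times it, then the intrinsics apply), "R" (3x3) and "t" (3): a world point X has camera coordinates R X + t. Camera axes: x right, y down, z forward; pixel columns grow to the right and rows downward; lengths in mm; the calibration is good to about 2 mm. A picture is of the moment at which its call begins. There is no depth.
- bot.job_done(): hands the job in, once; it reports no verdict.
The state is a dict: "time": time; "joint_pos": joint angles; "joint_vel": joint speeds; "joint_efforts": joint torques, N m; "tcp_pos": TCP position; "tool_rot": TCP orientation; "ft_force": force on the tool from outside, world axes, zero at the start; "wrist_torque": the same for the moment, N m; "opening": finger opening in mm.
Only numpy, scipy, OpenCV 4.12 (cv2) and the standard library are available. Lean on these libraries where they do the work, as an engineer would, in place of code of your own. Each camera call takes 0.05 s, during which the arm holds its last target. There are 200 camera calls.

## Working session

There is one attempt and no reset: what is moved stays moved. The work goes in short steps, Python scripts to look and compute and a shell command to move; the robot and the scene stay as the last step left them, time stands still between calls to the robot, and variables do not carry over. Pictures are saved under pics/ and viewed, about 8 in all and at most 12, crops included, and the job is handed in when it is done.

```bash
mkdir -p pics; cat > h.py <<'E'
import numpy as np, cv2
from plant import telemetry, eyes, bot
def snap(n,f):
    c=eyes.camera(n); cv2.imwrite('pics/'+f,c['pixels'][:,:,::-1])
    np.savez('pics/'+f[:-4]+'.npz',**c); return c
def K(c): return np.array([[c['fx'],0,c['cx']],[0,c['fy'],c['cy']],[0,0,1]],float), np.array([c['k1'],0,0,0],float)
def ray(c,u,v):
    k,d=K(c); p=cv2.undistortPoints(np.array([[[u,v]]],float),k,d)[0,0]
    R=np.array(c['R']);t=np.array(c['t']).ravel()
    return -R.T@t, R.T@np.array([p[0],p[1],1])
def at_z(c,u,v,z):
    o,d=ray(c,u,v); return o+d*(z-o[2])/d[2]
def proj(c,X):
    k,d=K(c); R=np.array(c['R'],float);t=np.array(c['t'],float).ravel()
    return cv2.projectPoints(np.array(X,float).reshape(-1,1,3),cv2.Rodrigues(R)[0],t,k,d)[0].reshape(-1,2)
E
python3 - <<'E'
from h import *
for n in ('top','side'):
    c=snap(n,n+'1.png'); print(n,(-np.array(c['R']).T@np.array(c['t']).ravel()).round())
print(telemetry.state())
E
```

```text
top [ 343.   65. 1230.]
side [-93. 617. 985.]
{'time': 0.1, 'joint_pos': array([-1.35980553e+00,  1.16437090e-01,  1.44220174e+00, -2.66963551e-05,
        1.58399853e+00, -3.77947395e-02]), 'joint_vel': array([ 0.00062261, -0.00091172, -0.0019026 ,  0.00102302, -0.00093012,
        0.00116072]), 'joint_efforts': array([ 2.64252114e-03, -7.22891879e+01, -6.23867726e+01,  7.81078055e-02,
        2.27111840e-02, -6.28390899e-05]), 'tcp_pos': array([ 166.15753762, -654.06571437,  242.9775811 ]), 'tool_rot': array([-3.11628776e+00, -3.89654985e-01,  1.83645635e-04]), 'ft_force': array([0.29296774, 0.5051938 , 0.76531289]), 'wrist_torque': array([-0.02145325,  0.02489526,  0.02220736]), 'opening': 92.88829365907873}
```

View pics/top1.png

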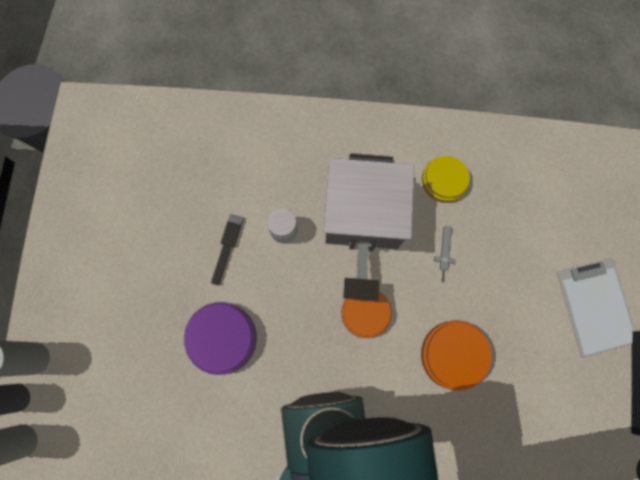

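View pics/side1.png

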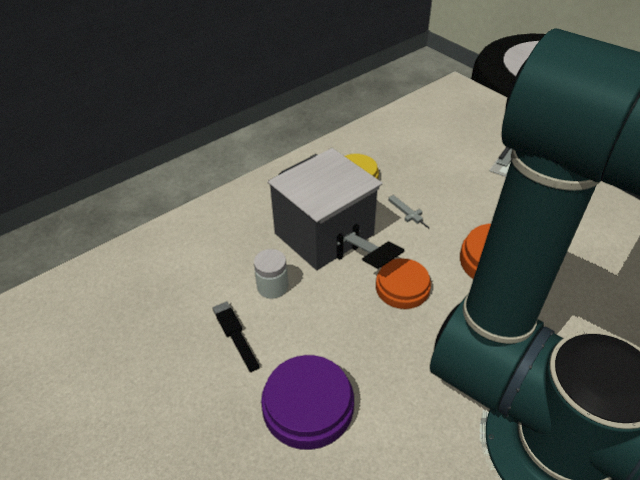

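Candidates for the pad in the top picture: small orange (367,313), large orange (457,354), purple (220,338), yellow (446,178). I choose the small orange one, which lies under the paddle (361,289). The jar is at (282,224), the brush at (228,248) and the gauge at (446,250). Next is a close crop for measuring.

```bash
python3 - <<'E'
from h import *
a=cv2.imread('pics/top1.png')[140:360,310:510]; cv2.imwrite('pics/crop1.png',cv2.resize(a,None,fx=2.7,fy=2.7,interpolation=cv2.INTER_CUBIC))
E
```

```text
(no output)
```

View pics/crop1.png

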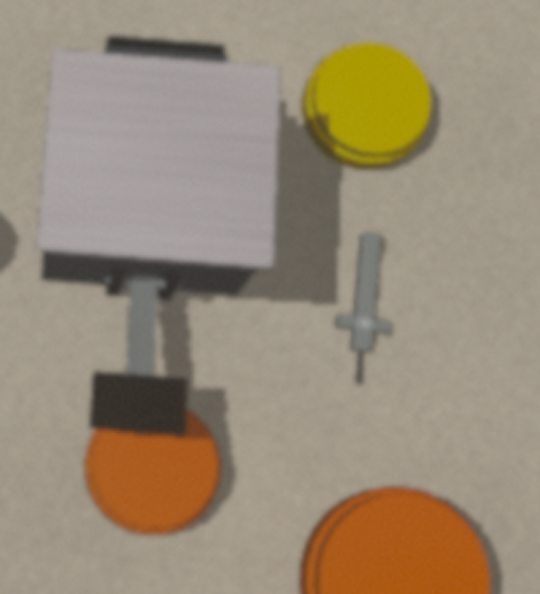

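The crop shows the small orange disc under the paddle, centred near crop (152,465). The lid corners are at (52,51), (280,67), (274,266) and (38,248), and the paddle corners at (94,373), (188,378), (185,433) and (91,427).

```bash
python3 - <<'E'
from h import *
c=dict(np.load('pics/top1.npz'))
f=lambda u,v,z:at_z(c,310+(u+.5)/2.7-.5,140+(v+.5)/2.7-.5,z)
L=[f(*p,166) for p in((52,51),(280,67),(274,266),(38,248))]
print(np.round(L)); 
for a,b in((0,1),(1,2),(2,3),(3,0)): print(np.linalg.norm(L[a]-L[b]))
P=[f(*p,z) for p,z in(((94,373),83),((188,378),83),((185,433),95),((91,427),95))]
print(np.round(P),np.mean(P,0))
x=(L[0]+L[1]-L[2]-L[3]);y=(L[0]+L[3]-L[1]-L[2]);print('yaw',np.arctan2(x[1],x[0]),np.arctan2(-y[0],y[1]))
m=np.mean(L,0); print('lid mid',m)
th=(np.arctan2(x[1],x[0])+np.arctan2(-y[0],y[1]))/2
ex=np.array([np.cos(th),np.sin(th)]);ey=np.array([-ex[1],ex[0]])
h=c['pixels'].astype(int); 
def mask(z,n):
    r,g,b=h[:,:,0],h[:,:,1],h[:,:,2]
pad=f(152.5,465,40)
print('pad',pad, 'bin from paddle', np.mean(P,0)[:2]+195*ex)
# lid x extent: hinge at +80ish..front
for bo in (m[:2],np.mean(P,0)[:2]+195*ex):
    d=pad[:2]-bo; print('pad in bin',d@ex,d@ey)
for n,p in dict(jar=(282,224),brushfar=(236,217),brushnear=(217,283),g1=(447,228),g2=(444,281),big=(457,354),purple=(220,338)).items(): print(n,at_z(c,*p,40 if n in('big','purple') else 88 if n=='jar' else 10).round())
E
```

```text
[[ 760.   78.  166.]
 [ 764. -111.  166.]
 [ 595. -114.  166.]
 [ 593.   75.  166.]]
189.08269498451116
168.97950554556363
189.0164488562687
167.75167717325883
[[508.  19.  83.]
 [511. -60.  83.]
 [463. -59.  95.]
 [461.  19.  95.]] [485.95372374 -20.3445728   89.        ]
yaw 0.016216908095924604 0.013522405147204118
lid mid [677.80489359 -18.17720723 166.        ]
pad [438.88458802 -39.12397279  40.        ] bin from paddle [680.93216624 -17.44509661]
pad in bin -239.20535235150086 -17.391917879940575
pad in bin -242.34316510835885 -18.077447808584324
jar [620. 174.  88.]
brushfar [647. 298.  10.]
brushnear [478. 324.  10.]
g1 [ 665. -229.   10.]
g2 [ 532. -226.   10.]
big [ 359. -257.   40.]
purple [348. 294.  40.]
```

Pad (439,-39) mm, bin (680,-18) with yaw 0.015, paddle (486,-20). The way to +y is clear: purple is at y=294 and the jar at (620,174). On the -y side the big orange disc is close. So I push toward +y with closed fingers, tips at z≈22, which leaves the gripper's body above the paddle.

```bash
python3 -m pendant '[{"hand":0,"dx":0.04,"dy":-0.043,"dz":0,"yaw":7},{"hand":0,"dx":0.08,"dy":-0.086,"dz":0,"yaw":14.25},{"hand":0,"dx":0.12,"dy":-0.129,"dz":0,"yaw":14.25},{"hand":0,"dx":0.16,"dy":-0.172,"dz":0,"yaw":14.25},{"hand":0,"dx":0.2,"dy":-0.215,"dz":0,"yaw":14.25}]' 20
```

```text
time: 0.72
tcp_pos: [307.6, -394.8, 243.4]
tool_rot: [-3.141, 0.0, -0.0]
ft_force: [1.2, 0.4, 0.1]
opening: 47.5
```

```bash
python3 -m pendant '[{"hand":0,"dx":0.027,"dy":-0.05,"dz":0,"yaw":0},{"hand":0,"dx":0.053,"dy":-0.1,"dz":0,"yaw":0},{"hand":0,"dx":0.08,"dy":-0.15,"dz":0,"yaw":0},{"hand":0,"dx":0.106,"dy":-0.2,"dz":0,"yaw":0},{"hand":0,"dx":0.132,"dy":-0.25,"dz":0,"yaw":0}]'
python3 -m pendant '[{"hand":0,"dx":0,"dy":0,"dz":0.05,"yaw":0},{"hand":0,"dx":0,"dy":0,"dz":0.1,"yaw":0},{"hand":0,"dx":0,"dy":0,"dz":0.15,"yaw":0},{"hand":0,"dx":0,"dy":0,"dz":0.18,"yaw":0},{"hand":0,"dx":0,"dy":0,"dz":0.18,"yaw":0}]'
python3 - <<'E'
from h import *
snap('wrist','w1.png');a=snap('side','s2.png')['pixels'][:,:,::-1]
cv2.imwrite('pics/both.png',np.hstack([cv2.resize(cv2.imread('pics/w1.png'),(400,300)),cv2.resize(a[180:400,300:593],(400,300))]))
E
```

```text
time: 1.35
tcp_pos: [439.5, -144.8, 243.6]
tool_rot: [3.142, 0.0, 0.0]
ft_force: [0.3, -0.5, -0.3]
opening: 1.4
time: 1.98
tcp_pos: [437.9, -146.1, 61.7]
tool_rot: [-3.14, -0.0, 0.006]
ft_force: [-0.3, -0.6, 0.7]
opening: 0.6
```

View pics/both.png

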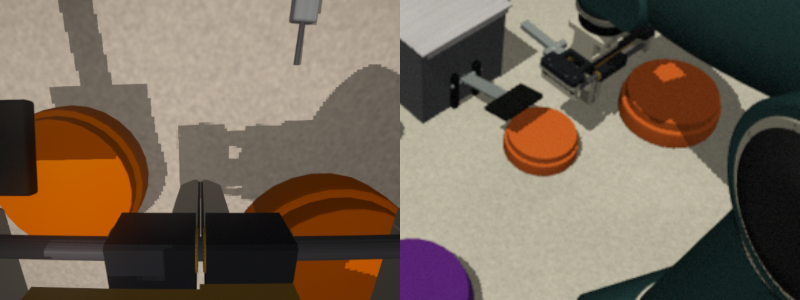

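The fingers are between the small orange pad and the large orange disc. I lower them and begin the push.

```bash
python3 -m pendant '[{"hand":0,"dx":0,"dy":0,"dz":0.014,"yaw":0},{"hand":0,"dx":0,"dy":-0.01,"dz":0.014,"yaw":0},{"hand":0,"dx":0,"dy":-0.02,"dz":0.014,"yaw":0},{"hand":0,"dx":0,"dy":-0.03,"dz":0.014,"yaw":0},{"hand":0,"dx":0,"dy":-0.04,"dz":0.014,"yaw":0}]'
python3 -m pendant '[{"hand":0,"dx":0,"dy":-0.01,"dz":0,"yaw":0},{"hand":0,"dx":0,"dy":-0.02,"dz":0,"yaw":0},{"hand":0,"dx":0,"dy":-0.03,"dz":0,"yaw":0},{"hand":0,"dx":0,"dy":-0.04,"dz":0,"yaw":0},{"hand":0,"dx":0,"dy":-0.04,"dz":0,"yaw":0}]'
python3 - <<'E'
from h import *
a=snap('side','s3.png')['pixels'][:,:,::-1]; t=snap('top','t3.png')['pixels'][:,:,::-1]
cv2.imwrite('pics/both3.png',np.hstack([cv2.resize(t[200:400,300:500],(400,400)),cv2.resize(a[180:400,300:520],(400,400))]))
E
```

```text
time: 2.7
tcp_pos: [439.2, -105.8, 50.0]
tool_rot: [3.141, 0.001, 0.001]
ft_force: [0.0, -0.9, -0.1]
opening: 0.2
time: 3.32
tcp_pos: [439.0, -65.8, 49.5]
tool_rot: [-3.141, -0.002, 0.0]
ft_force: [-0.3, -0.4, -0.1]
opening: 0.9
```

View pics/both3.png

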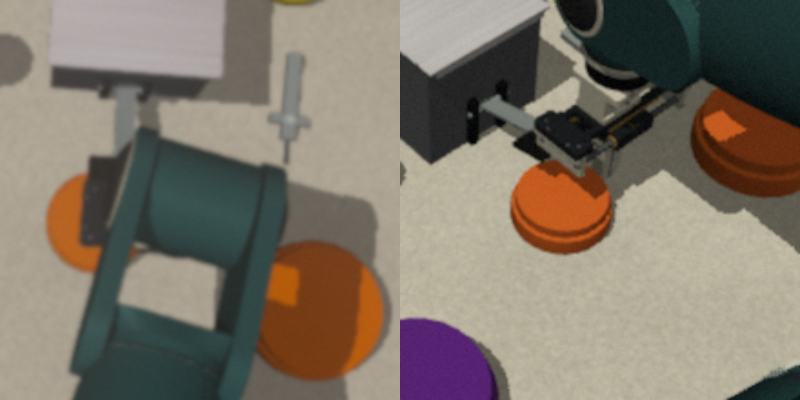

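The pad is moving left as planned: its left edge in the top view has gone from column 341 to about 323, and the gripper's body clears the paddle. I continue.

```bash
python3 -m pendant '[{"hand":0,"dx":0,"dy":-0.01,"dz":0,"yaw":0},{"hand":0,"dx":0,"dy":-0.02,"dz":0,"yaw":0},{"hand":0,"dx":0,"dy":-0.03,"dz":0,"yaw":0},{"hand":0,"dx":0,"dy":-0.04,"dz":0,"yaw":0},{"hand":0,"dx":0,"dy":-0.04,"dz":0,"yaw":0}]'
python3 - <<'E'
from h import *
c=snap('side','s4.png')
h=c['pixels']; hs=cv2.cvtColor(h,cv2.COLOR_RGB2HSV)
m=cv2.inRange(hs,(5,180,60),(18,255,255)); n,l,s,ce=cv2.connectedComponentsWithStats(m)
for i in range(1,n):
    if s[i,4]>300: print(s[i],at_z(c,*ce[i],25).round())
E
```

```text
time: 4.05
tcp_pos: [439.1, -25.8, 49.7]
tool_rot: [-3.141, -0.002, -0.0]
ft_force: [-0.0, -0.2, -0.9]
opening: 0.3
[ 461  238   73   50 2224] [ 340. -221.   25.]
[ 347  278   56   51 2214] [430.  54.  25.]
```

```bash
python3 -m pendant '[{"hand":0,"dx":-0.002,"dy":-0.012,"dz":0,"yaw":0},{"hand":0,"dx":-0.004,"dy":-0.025,"dz":0,"yaw":0},{"hand":0,"dx":-0.006,"dy":-0.038,"dz":0,"yaw":0},{"hand":0,"dx":-0.007,"dy":-0.05,"dz":0,"yaw":0},{"hand":0,"dx":-0.008,"dy":-0.06,"dz":0,"yaw":0}]'
python3 -m pendant '[{"hand":0,"dx":0,"dy":0.01,"dz":0,"yaw":0},{"hand":0,"dx":0,"dy":0.01,"dz":-0.05,"yaw":0},{"hand":0,"dx":0,"dy":0.01,"dz":-0.1,"yaw":0},{"hand":0,"dx":0,"dy":0.01,"dz":-0.1,"yaw":0}]'
python3 - <<'E'
from h import *
c=snap('side','s5.png')
h=c['pixels']; hs=cv2.cvtColor(h,cv2.COLOR_RGB2HSV)
m=cv2.inRange(hs,(5,180,60),(18,255,255)); n,l,s,ce=cv2.connectedComponentsWithStats(m)
for i in range(1,n):
    if s[i,4]>300: print(s[i],at_z(c,*ce[i],25).round())
E
```

```text
time: 4.72
tcp_pos: [431.0, 34.3, 49.7]
tool_rot: [3.142, 0.001, 0.0]
ft_force: [-0.6, -1.7, 0.7]
opening: 0.8
time: 5.22
tcp_pos: [432.5, 22.7, 153.3]
tool_rot: [3.142, -0.001, 0.009]
ft_force: [-0.2, -0.5, -0.3]
opening: 0.4
[ 461  226   74   62 3227] [ 349. -241.   25.]
[ 327  292   57   54 2445] [428. 112.  25.]
```

View pics/s5.png

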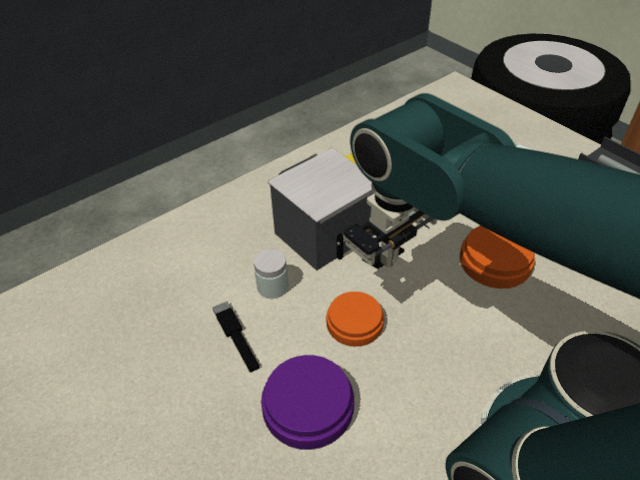

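The small orange pad is flat at (355,315), about (428,112) mm, so its y in the bin frame is about +0.13, clear of the lever. The jar (271,274), brush (237,337) and lid look untouched. Next I go over the paddle.

```bash
python3 -m pendant '[{"hand":0,"dx":0.028,"dy":0.022,"dz":0,"yaw":0},{"hand":0,"dx":0.055,"dy":0.044,"dz":0,"yaw":0},{"hand":0,"dx":0.055,"dy":0.044,"dz":0.015,"yaw":0},{"hand":0,"dx":0.055,"dy":0.044,"dz":0.025,"yaw":0}]'
python3 -m pendant '[{"hand":0,"dx":0,"dy":0,"dz":0.005,"yaw":0},{"hand":0,"dx":0,"dy":0,"dz":0.01,"yaw":0},{"hand":0,"dx":0,"dy":0,"dz":0.015,"yaw":0},{"hand":0,"dx":0,"dy":0,"dz":0.02,"yaw":0}]'
python3 -m pendant '[{"hand":0,"dx":0,"dy":0,"dz":0.005,"yaw":0},{"hand":0,"dx":0,"dy":0,"dz":0.01,"yaw":0},{"hand":0,"dx":0,"dy":0,"dz":0.015,"yaw":0},{"hand":0,"dx":0,"dy":0,"dz":0.02,"yaw":0},{"hand":0,"dx":0,"dy":0,"dz":0.02,"yaw":0}]'
```

```text
time: 5.78
tcp_pos: [485.0, -20.6, 122.2]
tool_rot: [-3.141, 0.001, 0.005]
ft_force: [0.7, -0.9, -0.4]
opening: 0.6
time: 6.28
tcp_pos: [486.1, -20.4, 105.2]
tool_rot: [3.141, 0.001, 0.001]
ft_force: [-3.4, 1.1, 6.0]
opening: 0.3
time: 6.9
tcp_pos: [485.9, -20.4, 84.6]
tool_rot: [-3.142, -0.001, 0.0]
ft_force: [-2.8, 1.6, 3.5]
opening: 0.6
```

Contact made; the lever is going down at 3.5–6 N. I press on to the stop, watching the force.

```bash
python3 -m pendant '[{"hand":0,"dx":0,"dy":0,"dz":0.005,"yaw":0},{"hand":0,"dx":0,"dy":0,"dz":0.01,"yaw":0},{"hand":0,"dx":0,"dy":0,"dz":0.015,"yaw":0},{"hand":0,"dx":0,"dy":0,"dz":0.02,"yaw":0},{"hand":0,"dx":0,"dy":0,"dz":0.024,"yaw":0}]'
python3 -m pendant '[{"hand":0,"dx":0,"dy":0,"dz":0.003,"yaw":0},{"hand":0,"dx":0,"dy":0,"dz":0.006,"yaw":0},{"hand":0,"dx":0,"dy":0,"dz":0.006,"yaw":0}]'
```

```text
time: 7.52
tcp_pos: [486.1, -20.6, 60.3]
tool_rot: [3.142, 0.0, 0.0]
ft_force: [2.3, -0.1, 3.4]
opening: 0.5
time: 7.9
tcp_pos: [485.7, -20.6, 54.2]
tool_rot: [-3.142, -0.0, 0.002]
ft_force: [-0.7, -0.9, 2.0]
opening: 0.9
```

```bash
python3 -m pendant '[{"hand":0,"dx":0,"dy":0,"dz":0.001,"yaw":0},{"hand":0,"dx":0,"dy":0,"dz":0.002,"yaw":0},{"hand":0,"dx":0,"dy":0,"dz":0.002,"yaw":0}]'
python3 - <<'E'
from h import *
snap('side','s6.png')
E
```

```text
time: 8.28
tcp_pos: [486.1, -20.6, 52.6]
tool_rot: [3.142, 0.0, 0.0]
ft_force: [0.0, -0.0, 0.9]
opening: 0.6
```

View pics/s6.png

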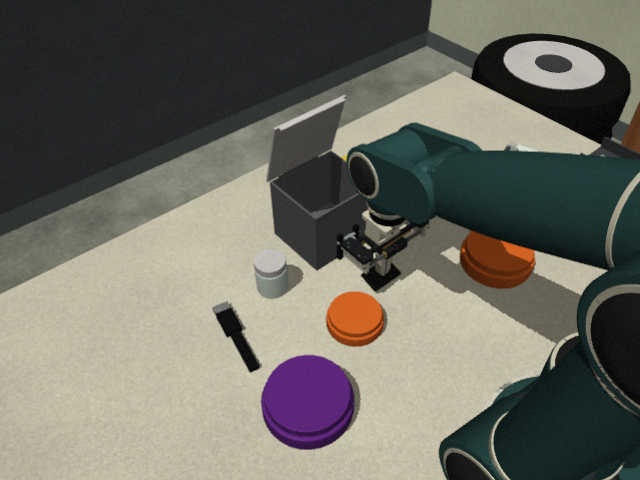

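The lid stands open, front edge from (276,132) to (343,98). I press slightly more to find the stop, then hold.

```bash
python3 -m pendant '[{"hand":0,"dx":0,"dy":0,"dz":0.001,"yaw":0},{"hand":0,"dx":0,"dy":0,"dz":0.002,"yaw":0},{"hand":0,"dx":0,"dy":0,"dz":0.002,"yaw":0}]'
python3 - <<'E'
from h import *
c=dict(np.load('pics/s6.npz')); th=.015;o=np.array([680,-18])
for a in (1.0,1.1,1.2,1.3):
    x=80+6-172*np.cos(a); z=163+172*np.sin(a)
    P=[[*(o+[x-y*th,y+x*th]),z] for y in(95,-95)]; print(a,proj(c,P).round(1).tolist())
E
```

```text
time: 8.7
tcp_pos: [486.4, -20.6, 51.6]
tool_rot: [3.142, 0.0, 0.001]
ft_force: [-3.3, 0.3, 12.3]
opening: 0.3
1.0 [[289.2, 145.5], [360.1, 110.0]]
1.1 [[284.3, 138.5], [355.4, 103.6]]
1.2 [[279.2, 132.0], [350.4, 97.7]]
1.3 [[274.0, 126.1], [345.3, 92.3]]
```

The stop is reached: 12 N, and the picture matched about 1.2–1.3 rad before this last press. Now I hold for over three seconds.

```bash
for i in 1 2 3 4 5 6; do python3 -m pendant '[{"hand":0,"dx":0,"dy":0,"dz":0,"yaw":0},{"hand":0,"dx":0,"dy":0,"dz":0,"yaw":0},{"hand":0,"dx":0,"dy":0,"dz":0,"yaw":0},{"hand":0,"dx":0,"dy":0,"dz":0,"yaw":0},{"hand":0,"dx":0,"dy":0,"dz":0,"yaw":0}]' | egrep 'time|ft_f'; done
python3 - <<'E'
from h import *
snap('side','s7.png')
E
```

```text
time: 9.32
ft_force: [-4.8, 0.1, 10.9]
time: 9.95
ft_force: [-4.2, 0.5, 11.7]
time: 10.58
ft_force: [-5.0, 1.0, 11.2]
time: 11.2
ft_force: [-4.2, 2.0, 12.1]
time: 11.82
ft_force: [-4.3, -0.3, 11.3]
time: 12.45
ft_force: [-4.8, 0.1, 11.3]
```

```bash
for i in 1 2; do python3 -m pendant '[{"hand":0,"dx":0,"dy":0,"dz":-0.002,"yaw":0},{"hand":0,"dx":0,"dy":0,"dz":-0.004,"yaw":0},{"hand":0,"dx":0,"dy":0,"dz":-0.006,"yaw":0},{"hand":0,"dx":0,"dy":0,"dz":-0.008,"yaw":0},{"hand":0,"dx":0,"dy":0,"dz":-0.01,"yaw":0}]' | egrep 'time|ft_f|tcp'; done
python3 - <<'E'
from h import *
a=snap('side','s8.png')['pixels'][:,:,::-1];b=cv2.imread('pics/s7.png')
cv2.imwrite('pics/b8.png',np.hstack([cv2.resize(i[80:330,240:440],(400,500)) for i in (b,a)]))
E
```

```text
time: 13.12
tcp_pos: [486.0, -20.6, 60.8]
ft_force: [-0.5, -0.1, 0.3]
time: 13.75
tcp_pos: [486.1, -20.6, 70.8]
ft_force: [-2.1, 0.8, 2.4]
```

View pics/b8.png

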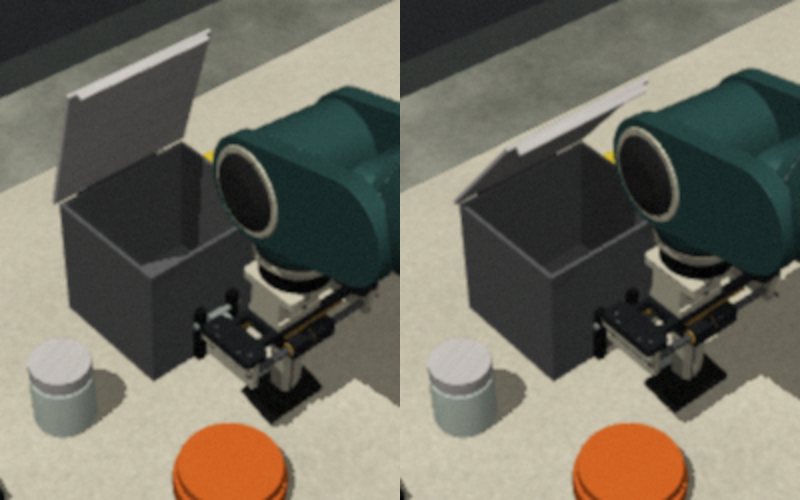

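The lid was fully open in the left view. In the right view it is following the paddle down under control, front edge near crop (510,148)–(645,85). I continue at 16 mm/s.

```bash
for i in 1 2 3 4; do python3 -m pendant '[{"hand":0,"dx":0,"dy":0,"dz":-0.002,"yaw":0},{"hand":0,"dx":0,"dy":0,"dz":-0.004,"yaw":0},{"hand":0,"dx":0,"dy":0,"dz":-0.006,"yaw":0},{"hand":0,"dx":0,"dy":0,"dz":-0.008,"yaw":0},{"hand":0,"dx":0,"dy":0,"dz":-0.01,"yaw":0}]' | egrep 'time|ft_f|tcp'; done
```

```text
time: 14.42
tcp_pos: [486.1, -20.6, 80.9]
ft_force: [-2.5, -1.1, 3.7]
time: 15.05
tcp_pos: [486.4, -20.6, 91.0]
ft_force: [1.6, 0.2, 2.7]
time: 15.68
tcp_pos: [486.1, -20.6, 100.8]
ft_force: [3.4, -0.3, 2.5]
time: 16.3
tcp_pos: [486.1, -20.6, 110.8]
ft_force: [3.3, -0.9, 2.8]
```

```bash
for i in 1 2; do python3 -m pendant '[{"hand":0,"dx":0,"dy":0,"dz":-0.0015,"yaw":0},{"hand":0,"dx":0,"dy":0,"dz":-0.003,"yaw":0},{"hand":0,"dx":0,"dy":0,"dz":-0.0045,"yaw":0},{"hand":0,"dx":0,"dy":0,"dz":-0.006,"yaw":0},{"hand":0,"dx":0,"dy":0,"dz":-0.0075,"yaw":0}]' | egrep 'time|ft_f|tcp'; done
python3 -m pendant '[{"hand":0,"dx":0,"dy":0,"dz":-0.02,"yaw":0},{"hand":0,"dx":-0.03,"dy":0,"dz":-0.05,"yaw":0},{"hand":0,"dx":-0.06,"dy":0.04,"dz":-0.08,"yaw":0},{"hand":0,"dx":-0.06,"dy":0.09,"dz":-0.1,"yaw":0},{"hand":0,"dx":-0.06,"dy":0.14,"dz":-0.1,"yaw":0}]'
python3 -m pendant '[{"hand":0,"dx":0,"dy":0,"dz":0,"yaw":0},{"hand":0,"dx":0,"dy":0,"dz":0,"yaw":0},{"hand":0,"dx":0,"dy":0,"dz":0,"yaw":0}]'
python3 - <<'E'
from h import *
c=snap('side','s9.png')
h=c['pixels']; hs=cv2.cvtColor(h,cv2.COLOR_RGB2HSV)
m=cv2.inRange(hs,(5,180,60),(18,255,255)); n,l,s,ce=cv2.connectedComponentsWithStats(m)
for i in range(1,n):
    if s[i,4]>300: print(s[i],at_z(c,*ce[i],25).round())
E
```

```text
time: 16.92
tcp_pos: [485.5, -20.6, 117.7]
ft_force: [-0.2, 0.5, -0.6]
time: 17.55
tcp_pos: [486.1, -20.6, 125.7]
ft_force: [-0.1, -0.6, 0.4]
time: 18.18
tcp_pos: [426.2, -162.1, 229.4]
tool_rot: [3.14, 0.001, 0.007]
ft_force: [1.1, 0.3, 0.0]
opening: 0.2
time: 18.55
tcp_pos: [426.2, -159.7, 226.0]
tool_rot: [-3.142, -0.002, -0.0]
ft_force: [0.5, -0.0, 0.1]
opening: 0.4
[ 460  224   75   64 3757] [ 353. -253.   25.]
[ 327  292   57   54 2448] [428. 112.  25.]
```

View pics/s9.png

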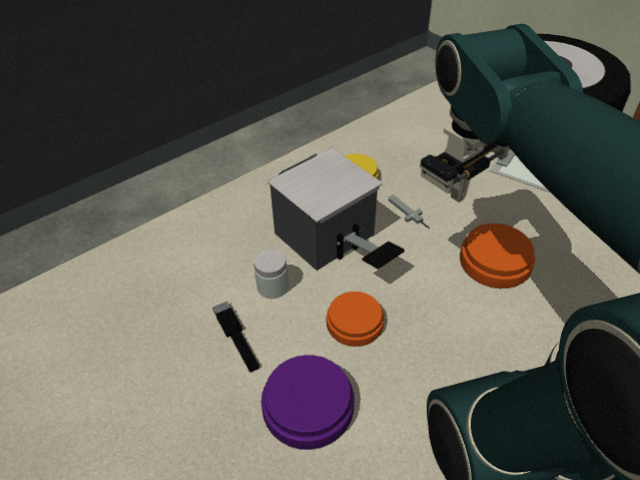

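The lid is shut, the lever is up at (383,254), and the pad lies clear at (355,315). The jar, gauge and brush are where they started, and the robot touches nothing. I hand in.

```bash
python3 -c "from plant import bot; print(bot.job_done())"
```

```text
the job is handed in; nothing more can be done
None
```

The job is done and handed in at about 18.6 s of the 61 s allowed; no verdict was reported.

- **Pad:** I pushed the small orange pad sideways along the shelf with closed fingers. The last picture puts its centre at about (428, 112) mm, roughly 130 mm to the left of the bin's centre line, so it is past the 100 mm limit. It lies flat and has not moved since the push.
- **Lid opening:** I pressed the lever to its stop, where the force rose to about 12 N, and held it there for 3.75 s. The lid was fully open in the picture taken during the hold.
- **Lid closing:** I eased the lever up at 12–16 mm/s. The force readings stayed positive until the rest position, which suggests the paddle stayed on the finger. The lid's speed itself was not measured.
- **Last check:** The final picture shows the lid shut, the lever up, and the jar, gauge and brush where they started, by eye. The arm is clear of everything and the force reading is about zero. No check failed or disagreed.

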